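# Load the water filter block in reverse order

### The arm

A 7-joint arm with a two-finger parallel gripper is mounted at the origin on the work surface. World frame = base frame: x ahead of the robot, y to its left, z up, the work surface at z = 0. Lengths are in m, angles in rad, forces in N, time in s.
With the tool pointing down it reaches from about 0.35 to 0.9 m from the base axis. Payload 19.9 kg.
Tool frame: the origin (TCP) lies midway between the tips of the shut fingers; the grasp point (between the pads) lies 19 mm behind it; z points along the fingers, y is the direction in which the jaws open and shut (so a half turn about z gives the same grasp; the last joint's range is limited). The gripper opens to 94 mm and grips with 3 to 60 N. Pads are 16 mm wide; open, the fingers measure 119 mm over their backs; the gripper's body (75 mm by 177 mm) begins 78 mm behind the grasp point.
Start: joints at [-1.167, 0.417, -0.01, 1.614, 0.005, 1.111, -0.053], TCP at [0.269, 0.564, 0.205] pointing down, gripper open.
Joint ranges: [-2.81, 2.81], [-0.39, 2.02], [-1.27, 1.25], [0.06, 2.57], [-1.19, 4.33], [0.19, 2], [-2.82, 2.82]. Speed limits (rad/s): [1.89, 1.89, 2.39, 2.39, 3.01, 3.01, 3.01].

### API

Orientations are given as a 3x3 rotation matrix whose columns are the frame's x, y, z axes.
In Python, from rig import monitor, imaging, workorder gives the robot as it stands.
- The arm moves only by the tool servo_tool, never from a script. Its argument "targets" is a list that holds one entry, the list of rows, each a list of 7 numbers: the shift along the tool's x, y, z in mm, then the turn, a rotation vector about the tool's x, y, z in degrees, then the finger opening in mm, from 0 to 94. In form: [[[tx, ty, tz, wx, wy, wz, hand], ...]]. A call has 1 to 12 rows; each row is the pose to reach, as a shift and turn from the pose measured when the call began, along the tool's axes at that moment; what a row does not reach only later rows make up. A row lasts 1/10 s, in which the tool goes at most 50 mm and 8.59 degrees, less where a joint would pass 70% of its speed; a pose out of reach is approached as far as the arm can. A call with a gripper value outside its range is refused whole. The fingers move at their own pace and stop on an object; "squeeze" is the grip in N (left out, the last holds). Time passes only in rows, so rows that repeat a pose let the fingers close. It gives the time, the measured TCP pose, the force and the opening at its end, in the units of the state.
- monitor.observe(): the state, without advancing time (a new reading comes with each control period).
- imaging.grab_frame(name): name is "scene" or "side" or "wrist"; returns a dict with "color" (400x640x3 uint8, red, green, blue), "depth" (400x640 float32, m along the optical axis (not along the pixel's ray), 0 where there is no reading), "vfov" (degrees; the focal length in pixels is half the picture's height over the tangent of half this angle, whatever the lens; pixels are square), "cx", "cy" (the principal point, pixels), "extrinsics" (4x4, takes a point from world to camera coordinates). Camera axes: x right, y down, z forward; pixel columns grow to the right and rows downward; lengths in m; the calibration is good to about 2 mm. A picture is of the moment at which its call begins.
- workorder.sign_off(): hands the job in, once; it reports no verdict.
The state is a dict: "t": time; "joints": joint angles; "qvel": joint speeds; "joint_torque": joint torques, N m; "eef_pos": TCP position; "ee_rot": TCP orientation; "contact_force": force on the tool from outside, world axes, zero at the start; "torque": the same for the moment, N m; "grip_width": finger opening in m.
Only numpy, scipy, OpenCV 4.12 (cv2) and the standard library are available. Lean on these libraries where they do the work, as an engineer would, in place of code of your own. Each camera call takes 0.05 s, during which the arm holds its last target. There are 200 camera calls.

### The job

The rinsed water filter cartridges stand in a row on the draining rack; load all four into the empty filter block in the reverse order, because its water flows the other way: the cartridge at the left end of the draining rack (as the robot sees it) goes into the seat at the right end of the filter block, the second from the left into the second seat from the right, and so on. Set each one down upright, fully home in its seat, without dropping it or tipping it over, and let go of it.

Things in the scene. Friction and masses are not known exactly. Their poses are not given: they have to be found in the camera images.
- pleated: Filter cartridge, the tallest: slim, white, fine upright pleats all round, 118 mm high in all, 47 mm across at the smooth cap (top 14 mm), 44 to 46 mm below it; grip it 70 to 110 mm above its underside. Any yaw. 130 to 250 g. Round black foot 44 mm across, 14 mm high. Origin: centre of the foot's underside; z up along its axis.
- smooth: Filter cartridge: plain smooth round aluminium-grey can, 52 mm across, 92 mm high in all; grip it 50 to 80 mm above its underside. Any yaw. 175 to 350 g. Round black foot 44 mm across, 14 mm high. Origin: centre of the foot's underside; z up along its axis.
- necked: Filter cartridge: white, round body 52 mm across up to 60 mm above its underside, then a round neck 32 mm across up to the top at 110 mm; grip the neck 80 to 100 mm above the underside. Any yaw. 140 to 280 g. Round black foot 44 mm across, 14 mm high. Origin: centre of the foot's underside; z up along its axis.
- square: Filter cartridge: grey square housing 44 x 44 mm (faces along its x and y axes), 84 mm high in all, black disc on top; grip two opposite faces 50 to 75 mm above its underside. At the start its yaw is the draining rack's within 0.12 rad. 155 to 310 g. Round black foot 44 mm across, 14 mm high. Origin: centre of the foot's underside; z up along its axis.
- drain_rack: Fixed steel plate, 104 (x) by 330 (y) by 6 mm, a 25 mm high wire arch at each end, on the left or right of the table. Four dishes along its y at +117, +39, -39, -117 mm, x = 0, carry one cartridge each, within 5 mm (x and y) of centre. Origin: centre of its underside. x points away from the robot, y to the robot's left, within 0.25 rad.
- filter_block: Fixed white plate, 100 (x) by 330 (y) by 16 mm; four round seats along its y at +117, +39, -39, -117 mm, x = 0: recesses 64 mm wide, 10 mm deep, floor 6 mm above the table, empty at first. A pipe, top at 21 mm, runs 62 mm beyond the seats (+x). Origin: centre of its underside. x points away from the robot, y to the robot's left, within 0.25 rad.
- dish1: Round grey drip dish 68 mm across and 8 mm high, fixed on the draining rack, the one under the 'pleated' cartridge at the start; its flat top is 14 mm above the worktop. It stays there and marks where that cartridge came from. Origin: centre of its underside.
- dish2: Round grey drip dish 68 mm across and 8 mm high, fixed on the draining rack, the one under the 'smooth' cartridge at the start; its flat top is 14 mm above the worktop. It stays there and marks where that cartridge came from. Origin: centre of its underside.
- dish3: Round grey drip dish 68 mm across and 8 mm high, fixed on the draining rack, the one under the 'necked' cartridge at the start; its flat top is 14 mm above the worktop. It stays there and marks where that cartridge came from. Origin: centre of its underside.
- dish4: Round grey drip dish 68 mm across and 8 mm high, fixed on the draining rack, the one under the 'square' cartridge at the start; its flat top is 14 mm above the worktop. It stays there and marks where that cartridge came from. Origin: centre of its underside.
Not all that is in view belongs to the job. What is shaped like the necked but pink or red is not meant.

How it is judged:
At the end, for the whole second after the job is handed in: Each cartridge is in the seat mirroring its first place on the draining rack (block y = minus rack y), within 13 mm of the seat's centre in the block's x and y, foot under 10 mm above the worktop (seat floor: 6 mm), upright within 0.1 rad, at rest (((y of dish1 in the frame of drain_rack between 0.097 and 0.137 m and y of pleated in the frame of filter_block between -0.13 and -0.104 m) or (y of dish1 in the frame of drain_rack between 0.019 and 0.059 m and y of pleated in the frame of filter_block between -0.052 and -0.026 m) or (y of dish1 in the frame of drain_rack between -0.059 and -0.019 m and y of pleated in the frame of filter_block between 0.026 and 0.052 m) or (y of dish1 in the frame of drain_rack between -0.137 and -0.097 m and y of pleated in the frame of filter_block between 0.104 and 0.13 m)) and x of pleated in the frame of filter_block between -0.013 and 0.013 m and z of each of pleated, smooth, necked, square in the frame of filter_block below 0.01 m and angle between each of pleated, smooth, necked, square's own z axis and vertical below 0.1 rad and linear speed of each of pleated, smooth, necked, square below 0.02 m/s and angular speed of each of pleated, smooth, necked, square below 0.2 rad/s and ((y of dish2 in the frame of drain_rack between 0.097 and 0.137 m and y of smooth in the frame of filter_block between -0.13 and -0.104 m) or (y of dish2 in the frame of drain_rack between 0.019 and 0.059 m and y of smooth in the frame of filter_block between -0.052 and -0.026 m) or (y of dish2 in the frame of drain_rack between -0.059 and -0.019 m and y of smooth in the frame of filter_block between 0.026 and 0.052 m) or (y of dish2 in the frame of drain_rack between -0.137 and -0.097 m and y of smooth in the frame of filter_block between 0.104 and 0.13 m)) and x of smooth in the frame of filter_block between -0.013 and 0.013 m and ((y of dish3 in the frame of drain_rack between 0.097 and 0.137 m and y of necked in the frame of filter_block between -0.13 and -0.104 m) or (y of dish3 in the frame of drain_rack between 0.019 and 0.059 m and y of necked in the frame of filter_block between -0.052 and -0.026 m) or (y of dish3 in the frame of drain_rack between -0.059 and -0.019 m and y of necked in the frame of filter_block between 0.026 and 0.052 m) or (y of dish3 in the frame of drain_rack between -0.137 and -0.097 m and y of necked in the frame of filter_block between 0.104 and 0.13 m)) and x of necked in the frame of filter_block between -0.013 and 0.013 m and ((y of dish4 in the frame of drain_rack between 0.097 and 0.137 m and y of square in the frame of filter_block between -0.13 and -0.104 m) or (y of dish4 in the frame of drain_rack between 0.019 and 0.059 m and y of square in the frame of filter_block between -0.052 and -0.026 m) or (y of dish4 in the frame of drain_rack between -0.059 and -0.019 m and y of square in the frame of filter_block between 0.026 and 0.052 m) or (y of dish4 in the frame of drain_rack between -0.137 and -0.097 m and y of square in the frame of filter_block between 0.104 and 0.13 m)) and x of square in the frame of filter_block between -0.013 and 0.013 m); the robot touches nothing.
It fails at once if a cartridge is tipped more than about 35 degrees (angle between any of pleated, smooth, necked, square's own z axis and vertical above 0.6 rad).
It fails at once if a cartridge is dropped: out of the fingers it falls faster than 0.7 m/s (from more than about 25 mm) ((linear speed of pleated above 0.7 m/s and contact force between the fingers and pleated below 0.05 N) or (linear speed of smooth above 0.7 m/s and contact force between the fingers and smooth below 0.05 N) or (linear speed of necked above 0.7 m/s and contact force between the fingers and necked below 0.05 N) or (linear speed of square above 0.7 m/s and contact force between the fingers and square below 0.05 N)).
It also fails if it takes over 120 s, if anything falls off the work surface, if the arm or the gripper's body presses on something with over 40 N, if the wrist force passes 120 N, or if a joint passes its speed limit or range.

## Working session

There is one attempt and no reset: what is moved stays moved. The work goes in short steps, Python scripts to look and compute and a tool call to move; the robot and the scene stay as the last step left them, time stands still between calls to the robot, and variables do not carry over. Pictures are saved under pics/ and viewed, about 12 in all and at most 16, crops included, and the job is handed in when it is done.

Besides the shell and the picture viewer there is one more tool, called after "Call:" as name([rows], argument=value, ...), one row to a line, values as JSON. servo_tool: Moves the arm, as the interface text tells. Its arguments: {"type":"object","properties":{"targets":{"type":"array"},"squeeze":{"type":"number"}},"required":["targets"]}

```bash
ls; mkdir -p pics; cat > h.py <<'E'
import numpy as np, cv2
from rig import monitor, imaging, workorder
def cam(f):
    h=f['color'].shape[0]; return h/2/np.tan(np.radians(f['vfov'])/2)
def cloud(f):
    F=cam(f); d=f['depth']; v,u=np.mgrid[:d.shape[0],:d.shape[1]]
    P=np.stack([(u-f['cx'])/F*d,(v-f['cy'])/F*d,d],-1)
    E=np.linalg.inv(f['extrinsics']); W=P@E[:3,:3].T+E[:3,3]; W[d==0]=np.nan; return W
def save(f,n): cv2.imwrite('pics/'+n+'.png',cv2.cvtColor(f['color'],cv2.COLOR_RGB2BGR))
E
python3 - <<'E'
from h import *
s=monitor.observe(); print(s)
fs=[imaging.grab_frame(n) for n in ('scene','side','wrist')]
for f,n in zip(fs,('scene','side','wrist')):
    print(n,f['vfov'],np.round(np.linalg.inv(f['extrinsics']),3).tolist())
    np.save('pics/'+n+'0.npy',cloud(f)); np.save('pics/'+n+'c0.npy',f['color'])
a=np.vstack([f['color'] for f in fs[:2]]); cv2.imwrite('pics/a.png',cv2.cvtColor(cv2.resize(a,(800,1000))[:, :],cv2.COLOR_RGB2BGR)); save(fs[0],'scene0'); save(fs[1],'side0'); save(fs[2],'wrist0')
E
```

```text
pics
{'t': 0.0, 'joints': array([-1.16750141,  0.41796465, -0.0103521 ,  1.61415283,  0.00468869,
        1.11070852, -0.05299786]), 'qvel': array([ 0.00083983,  0.00110718, -0.00111235, -0.00097323, -0.00095205,
       -0.00019138,  0.00088955]), 'joint_torque': array([-1.08234810e-04, -8.51247811e+01,  6.38881736e-01, -4.25984681e+01,
       -4.87674703e-02,  1.88899128e-02,  2.50935027e-04]), 'eef_pos': array([0.2687421 , 0.56385995, 0.20483985]), 'ee_rot': array([[-9.02720519e-01,  4.30227206e-01, -4.64647774e-04],
       [ 4.30227452e-01,  9.02719831e-01, -1.11624292e-03],
       [-6.07913109e-05, -1.20755961e-03, -9.99999269e-01]]), 'contact_force': array([-0.23357882, -0.27828376, -0.21709589]), 'torque': array([ 0.01983492, -0.04144696,  0.01117385]), 'grip_width': 0.09410310630397936}
scene 54.11682428128931 [[-0.114, 0.713, -0.691, 1.21], [0.993, 0.09, -0.071, -0.003], [0.011, -0.695, -0.719, 0.739], [0.0, 0.0, 0.0, 1.0]]
side 44.86572390530761 [[0.796, -0.349, 0.494, -0.004], [-0.605, -0.448, 0.658, -0.853], [-0.008, -0.823, -0.568, 0.74], [0.0, 0.0, 0.0, 1.0]]
wrist 66.44218299910375 [[0.43, 0.868, 0.249, 0.196], [0.903, -0.413, -0.119, 0.599], [-0.001, 0.276, -0.961, 0.385], [0.0, 0.0, 0.0, 1.0]]
```

View pics/scene0.png

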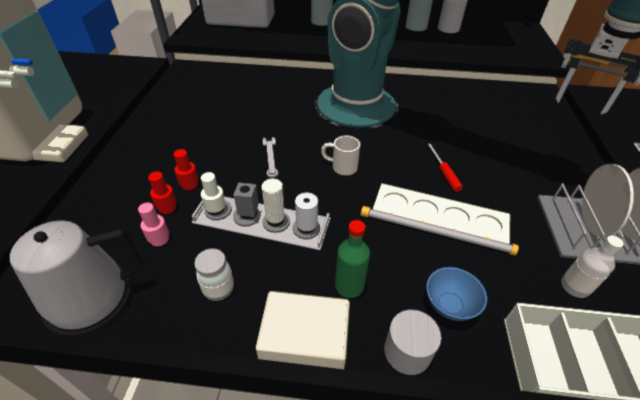

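View pics/side0.png

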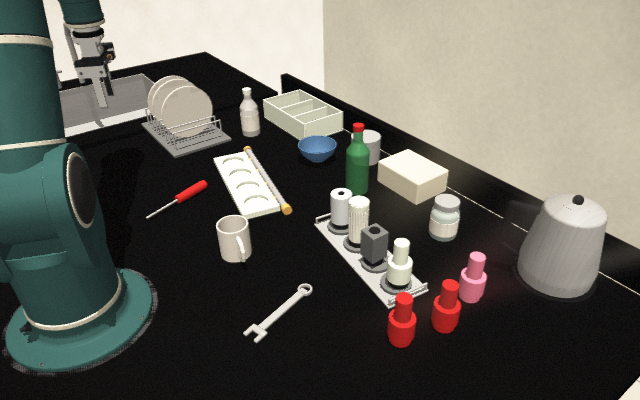

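The scene camera faces the robot, so picture right is +y. Counting from the robot's left, the rack holds smooth (307,212), pleated (273,203), square (246,200) and necked (211,195). The block is at (440,215) with its pipe on the far side. The green bottle (352,265) and the mug (345,155) are close by, and the red and pink necked shapes are decoys.

```bash
python3 - <<'E'
from h import *
P=np.vstack([np.load('pics/scene0.npy').reshape(-1,3),np.load('pics/side0.npy').reshape(-1,3)])
P=P[np.isfinite(P).all(1)]
P=P[(P[:,0]>.25)&(P[:,0]<.95)&(abs(P[:,1])<.6)&(P[:,2]>-.02)&(P[:,2]<.4)]
# height map, 2mm
r=.0025; H=np.zeros((480,280),np.float32)
iy=((.6-P[:,1])/r).astype(int).clip(0,479); ix=((P[:,0]-.25)/r).astype(int).clip(0,279)
np.maximum.at(H,(iy,ix),P[:,2])
im=np.clip(H/.2*255,0,255).astype(np.uint8)
im=cv2.applyColorMap(np.flipud(im.T).copy(),cv2.COLORMAP_JET)  # columns: y from +.6 leftmost, up = +x
im=cv2.resize(im,None,fx=1.6,fy=1.6)
cv2.imwrite('pics/hm.png',im)
# block: white low points
def rect(z0,z1,X,Y,c=None):
    m=(P[:,2]>z0)&(P[:,2]<z1)&(P[:,0]>X[0])&(P[:,0]<X[1])&(P[:,1]>Y[0])&(P[:,1]<Y[1]); return P[m]
# clusters above 30mm
M=((H>.03)*255).astype(np.uint8); n,l,st,c=cv2.connectedComponentsWithStats(M)
for k in range(1,n):
    if st[k,4]>60: print('x %.3f y %.3f'%(.25+c[k,0]*r,.6-c[k,1]*r),'size x,y mm',st[k,2]*2.5,st[k,3]*2.5,'h %.3f'%H[l==k].max())
E
```

```text
x 0.279 y 0.535 size x,y mm 77.5 135.0 h 0.400
x 0.501 y 0.586 size x,y mm 175.0 37.5 h 0.186
x 0.850 y 0.438 size x,y mm 175.0 267.5 h 0.082
x 0.883 y 0.591 size x,y mm 140.0 52.5 h 0.072
x 0.495 y 0.535 size x,y mm 90.0 12.5 h 0.075
x 0.681 y 0.506 size x,y mm 70.0 67.5 h 0.162
x 0.753 y 0.239 size x,y mm 122.5 122.5 h 0.053
x 0.871 y 0.140 size x,y mm 92.5 95.0 h 0.082
x 0.738 y 0.018 size x,y mm 70.0 72.5 h 0.201
x 0.869 y -0.061 size x,y mm 130.0 170.0 h 0.073
x 0.339 y -0.026 size x,y mm 80.0 112.5 h 0.086
x 0.592 y -0.094 size x,y mm 62.5 57.5 h 0.109
x 0.947 y -0.238 size x,y mm 7.5 260.0 h 0.082
x 0.580 y -0.174 size x,y mm 52.5 50.0 h 0.135
x 0.566 y -0.244 size x,y mm 52.5 52.5 h 0.102
x 0.776 y -0.263 size x,y mm 75.0 75.0 h 0.103
x 0.561 y -0.330 size x,y mm 60.0 57.5 h 0.126
x 0.834 y -0.511 size x,y mm 160.0 197.5 h 0.222
x 0.468 y -0.435 size x,y mm 60.0 57.5 h 0.111
x 0.661 y -0.441 size x,y mm 60.0 60.0 h 0.112
x 0.559 y -0.462 size x,y mm 60.0 57.5 h 0.112
```

View pics/hm.png

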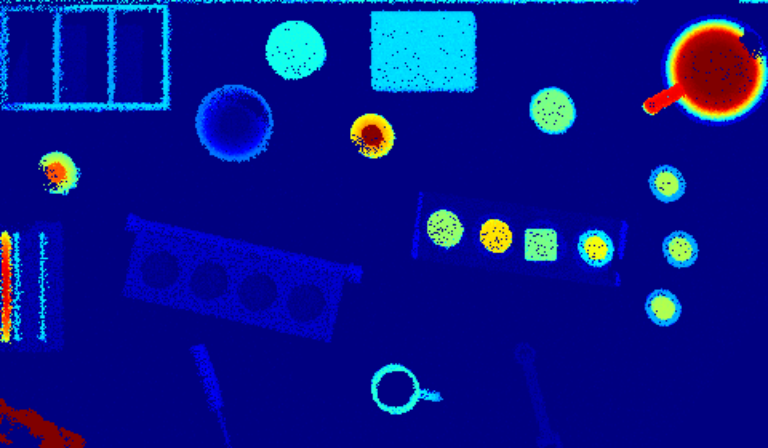

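```bash
cat > fit.py <<'E'
from h import *
P=np.vstack([np.load('pics/scene0.npy').reshape(-1,3),np.load('pics/side0.npy').reshape(-1,3)])
P=P[np.isfinite(P).all(1)]
def sel(X,Y,Z):
    m=np.ones(len(P),bool)
    for k,(a,b) in enumerate((X,Y,Z)): m&=(P[:,k]>a)&(P[:,k]<b)
    return P[m]
if __name__=='__main__':
    for n,c,z in (('smooth',(.592,-.094),.106),('pleated',(.580,-.174),.132),('square',(.566,-.244),.098),('necked',(.561,-.330),.124)):
        for dz in ((z-.006,z+.006),):
            q=sel((c[0]-.035,c[0]+.035),(c[1]-.035,c[1]+.035),dz)
            r=cv2.minAreaRect(q[:,:2].astype(np.float32)*1000)
            print(n,'top med z %.4f'%np.median(q[:,2]),'rect',np.round(r[0],1),np.round(r[1],1),round(r[2],1),'circ',np.round(cv2.minEnclosingCircle(q[:,:2].astype(np.float32)*1000)[0],1))
    q=sel((.35,.75),(.05,.5),(.013,.0185))
    h=np.zeros((500,500),np.uint8); h[((q[:,0]-.3)*1000).astype(int),((q[:,1])*1000).astype(int)]=255
    n,l,st,c=cv2.connectedComponentsWithStats(cv2.morphologyEx(h,cv2.MORPH_CLOSE,np.ones((7,7))))
    k=1+st[1:,4].argmax(); h2=((l==k)*255).astype(np.uint8)
    h2=cv2.morphologyEx(h2,cv2.MORPH_OPEN,np.ones((9,9)))
    pts=np.argwhere(h2)[:,:].astype(np.float32)+[300,0]
    print('block',cv2.minAreaRect(pts.astype(np.float32)))
    cs,hr=cv2.findContours(h2,cv2.RETR_CCOMP,cv2.CHAIN_APPROX_NONE)
    for cc,g in zip(cs,hr[0]):
        if g[3]>=0 and cv2.contourArea(cc)>1000:
            (y,x),r=cv2.minEnclosingCircle(cc); print('seat x %.1f y %.1f r %.1f'%(x+300,y,r))
E
python3 fit.py
```

```text
smooth top med z 0.1041 rect [592.7 -94.7] [54.1 52.9] 72.1 circ [592.1 -94.3]
pleated top med z 0.1300 rect [ 581.1 -175.2] [49.1 45.2] 55.4 circ [ 580.3 -173.9]
square top med z 0.0966 rect [ 567.3 -246.4] [49.4 48.2] 88.6 circ [ 566.5 -244.7]
necked top med z 0.1222 rect [ 562.5 -331. ] [34.2 32. ] 66.7 circ [ 561.6 -331.2]
block ((512.5540771484375, 234.73773193359375), (340.76458740234375, 124.86132049560547), 77.19573211669922)
seat x 527.0 y 348.5 r 35.1
seat x 509.3 y 272.4 r 35.6
seat x 491.4 y 197.7 r 35.0
seat x 482.0 y 120.5 r 42.3
```

Call:
servo_tool([
  [[-575,-455,-15,0,0,72,94],[-575,-455,-15,0,0,72,94],[-575,-455,-15,0,0,72,94],[-575,-455,-15,0,0,72,94],[-575,-455,-15,0,0,72,94],[-575,-455,-15,0,0,72,94],[-575,-455,-15,0,0,72,94],[-575,-455,-15,0,0,72,94],[-575,-455,-15,0,0,72,94],[-575,-455,-15,0,0,72,94],[-575,-455,-15,0,0,72,94],[-575,-455,-15,0,0,72,94]],
], squeeze=20)

```text
t: 1.35
eef_pos: [0.5337, 0.0238, 0.2179]
ee_rot: [[0.13, 0.992, -0.0], [0.992, -0.13, -0.001], [-0.001, -0.0, -1.0]]
contact_force: [0.7, 0.9, 0.3]
grip_width: 0.094
```

```bash
cat > go.py <<'E'
import sys
from h import *
s=monitor.observe(); R=s['ee_rot']; p=s['eef_pos']
x,y,z,a=map(float,sys.argv[1:5])   # mm, mm, mm, jaw angle deg
d=R.T@(np.array([x,y,z])-p*1000)
a=np.radians(a); Y=np.array([np.cos(a),np.sin(a),0]); Z=np.array([0,0,-1.]); T=np.stack([np.cross(Y,Z),Y,Z],1)
rv=cv2.Rodrigues(R.T@T)[0].ravel()
print('t %.2f'%s['t'],'p',np.round(p*1000,1),'shift',np.round(d,1),'turn',np.round(np.degrees(rv),1),'w %.1f'%(s['grip_width']*1000),'F',np.round(s['contact_force'],1),'q',np.round(s['joints'],2))
E
python3 go.py 592 -94 215 -7.5
```

```text
t 1.35 p [533.7  23.8 217.9] shift [-109.3   73.1    2.9] turn [-0.  0.  0.] w 94.0 F [0.7 0.9 0.3] q [-0.53  0.26  0.51  1.84 -0.14  1.07 -0.1 ]
```

Call:
servo_tool([
  [[-109,73,3,0,0,0,94],[-109,73,3,0,0,0,94],[-109,73,3,0,0,0,94],[-109,73,3,0,0,0,94],[-109,73,3,0,0,0,94],[-109,73,3,0,0,0,94]],
])

```text
t: 1.95
eef_pos: [0.5917, -0.0925, 0.2148]
ee_rot: [[0.129, 0.992, -0.001], [0.992, -0.129, -0.0], [-0.0, -0.0, -1.0]]
contact_force: [-0.5, -0.1, -0.6]
grip_width: 0.0939
```

```bash
cat > look.py <<'E'
import sys
from h import *
f=imaging.grab_frame('wrist'); save(f,sys.argv[1]); W=cloud(f).reshape(-1,3); W=W[np.isfinite(W).all(1)]
for n,c,z in (('smooth',(.592,-.094),.104),('pleated',(.580,-.174),.130),('square',(.566,-.244),.097),('necked',(.561,-.330),.122)):
    q=W[(abs(W[:,0]-c[0])<.035)&(abs(W[:,1]-c[1])<.035)&(abs(W[:,2]-z)<.006)][:,:2]
    if len(q)>200:
        r=cv2.minAreaRect(q.astype(np.float32)*1000); print(n,len(q),np.round(r[0],1),np.round(r[1],1),round(r[2],1))
E
python3 look.py w1; python3 go.py 592 -94 65 -7.5
```

```text
smooth 2099 [591.6 -92.7] [51.  50.7] 41.3
pleated 1684 [ 579.9 -172.3] [45.4 45.3] 30.6
square 482 [ 566.5 -228.8] [15.7 44. ] 87.4
t 2.00 p [591.8 -92.4 214.9] shift [ -1.6   0.4 149.9] turn [-0.   0.   0.1] w 94.2 F [-0.4  1.1 -0.2] q [-0.31  0.4   0.54  1.69 -0.23  1.12  0.17]
```

View pics/w1.png

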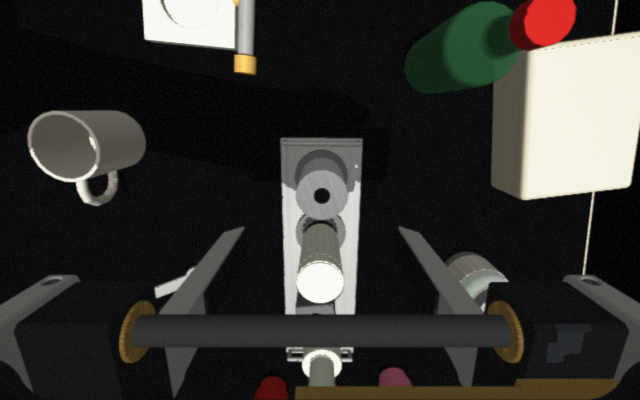

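The wrist view shows the smooth can (322,190) centred between the open fingers, and the depth gives (592,-93) mm, within 1–2 mm of the first estimate. I'm descending to grip it.

Call:
servo_tool([
  [[0,0,30,0,0,0,94],[0,0,65,0,0,0,94],[0,0,100,0,0,0,94],[0,0,130,0,0,0,94],[0,0,145,0,0,0,94],[0,0,150,0,0,0,94],[0,0,150,0,0,0,94],[0,0,150,0,0,0,60],[0,0,150,0,0,0,40],[0,0,150,0,0,0,40],[0,0,150,0,0,0,40],[0,0,150,0,0,0,40]],
], squeeze=25)

```text
t: 3.2
eef_pos: [0.5918, -0.0924, 0.0651]
ee_rot: [[0.128, 0.992, 0.0], [0.992, -0.128, 0.0], [0.0, 0.0, -1.0]]
contact_force: [0.1, -0.1, -0.3]
grip_width: 0.0573
```

```bash
python3 go.py 592 -94 215 -7.5
```

```text
t 3.20 p [591.8 -92.4  65.1] shift [  -1.6    0.4 -149.9] turn [ 0.  -0.   0.1] w 57.3 F [ 0.1 -0.1 -0.3] q [-0.25  0.58  0.47  1.8  -0.34  0.84  0.26]
```

Still closing, so I'll let it finish and then lift.

Call:
servo_tool([
  [[0,0,0,0,0,0,40],[0,0,0,0,0,0,40],[0,0,0,0,0,0,40],[0,0,0,0,0,0,40],[0,0,-10,0,0,0,40],[0,0,-30,0,0,0,40],[0,0,-60,0,0,0,40],[0,0,-90,0,0,0,40],[0,0,-120,0,0,0,40],[0,0,-140,0,0,0,40],[0,0,-145,0,0,0,40],[0,0,-145,0,0,0,40]],
])

```text
t: 4.4
eef_pos: [0.5919, -0.0923, 0.2105]
ee_rot: [[0.128, 0.992, 0.001], [0.992, -0.128, 0.0], [0.0, 0.001, -1.0]]
contact_force: [-0.1, -0.2, -3.0]
grip_width: 0.0516
```

```bash
python3 go.py 473.5 121 210 -13.3
```

```text
t 4.40 p [591.9 -92.3 210.5] shift [ 196.4 -144.8    0.5] turn [ 0.1 -0.   5.9] w 51.6 F [-0.1 -0.2 -3. ] q [-0.31  0.41  0.55  1.69 -0.23  1.11  0.17]
```

Call:
servo_tool([
  [[10,-7,0,0,0,1,40],[30,-22,0,0,0,2,40],[55,-41,0,0,0,3,40],[80,-59,0,0,0,4,40],[105,-77,0,0,0,5,40],[130,-96,0,0,0,6,40],[155,-114,0,0,0,6,40],[175,-129,0,0,0,6,40],[188,-139,0,0,0,6,40],[196,-145,0,0,0,6,40],[196,-145,0,0,0,6,40],[196,-145,0,0,0,6,40]],
])

```text
t: 5.6
eef_pos: [0.4734, 0.1199, 0.2101]
ee_rot: [[0.232, 0.973, 0.001], [0.973, -0.232, -0.0], [-0.0, 0.001, -1.0]]
contact_force: [0.7, -0.6, -1.5]
grip_width: 0.0518
```

```bash
cat > blk.py <<'E'
import sys
from h import *
f=imaging.grab_frame('wrist'); save(f,sys.argv[1]); W=cloud(f).reshape(-1,3); W=W[np.isfinite(W).all(1)]
for (x,y) in ((527,348.4),(509.2,272.7),(491.3,196.8),(473.4,120.9)):
    q=W[(np.hypot(W[:,0]*1000-x,W[:,1]*1000-y)<44)&(W[:,2]>.001)&(W[:,2]<.0105)][:,:2]*1000
    if len(q)>300: c,r=cv2.minEnclosingCircle(q.astype(np.float32)); print('seat',(x,y),'seen',np.round(c,1),round(r,1),len(q))
E
python3 blk.py w2; python3 go.py 473.5 121 57 -13.3
```

```text
seat (509.2, 272.7) seen [506.8 269. ] 39.6 2764
seat (491.3, 196.8) seen [491.2 199.9] 32.0 2317
seat (473.4, 120.9) seen [474.  123.6] 31.9 1804
t 5.65 p [473.5 119.7 210.2] shift [  1.3  -0.4 153.2] turn [ 0.   0.  -0.1] w 51.7 F [ 0.1  0.9 -2.1] q [-0.74  0.18  0.49  1.95 -0.1   1.03 -0.45]
```

View pics/w2.png

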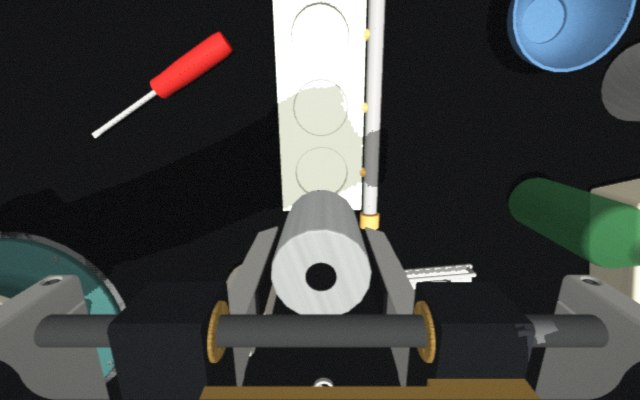

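The can is held upright at 51.7 mm. The first seat shows at (320,172) with r 32 mm, as it should, centred near (474,122). Lowering.

Call:
servo_tool([
  [[3,0,15,0,0,0,40],[3,0,45,0,0,0,40],[3,0,75,0,0,0,40],[3,0,105,0,0,0,40],[3,0,125,0,0,0,40],[3,0,140,0,0,0,40],[3,0,146,0,0,0,40],[3,0,149,0,0,0,40],[3,0,151,0,0,0,40],[3,0,152,0,0,0,40],[3,0,152,0,0,0,40],[3,0,152,0,0,0,40]],
])

```text
t: 6.85
eef_pos: [0.4746, 0.1227, 0.0586]
ee_rot: [[0.232, 0.973, 0.001], [0.973, -0.232, 0.0], [0.0, 0.001, -1.0]]
contact_force: [0.2, -0.5, -1.7]
grip_width: 0.0517
```

```bash
python3 go.py 473.5 122.5 57 -13.3
```

```text
t 6.85 p [474.6 122.7  58.6] shift [-0.5 -1.   1.6] turn [ 0.1 -0.  -0.1] w 51.7 F [ 0.2 -0.5 -1.7] q [-0.67  0.41  0.42  2.07 -0.26  0.7  -0.32]
```

Call:
servo_tool([
  [[0,0,1.5,0,0,0,40],[0,0,1.5,0,0,0,40],[0,0,1.5,0,0,0,94],[0,0,1.5,0,0,0,94],[0,0,1.5,0,0,0,94],[0,0,1.5,0,0,0,94],[0,0,1.5,0,0,0,94],[0,0,-20,0,0,0,94],[0,0,-60,0,0,0,94],[0,0,-100,0,0,0,94],[0,0,-140,0,0,0,94],[0,0,-155,0,0,0,94]],
])

```text
t: 8.05
eef_pos: [0.4755, 0.1229, 0.2172]
ee_rot: [[0.232, 0.973, 0.005], [0.973, -0.232, 0.002], [0.003, 0.005, -1.0]]
contact_force: [-0.1, 0.1, -0.2]
grip_width: 0.0939
```

```bash
python3 go.py 580 -173 215 -7.5
```

```text
t 8.05 p [475.5 122.9 217.2] shift [-263.5  170.4    2.1] turn [ 0.3 -0.2 -5.9] w 93.9 F [-0.1  0.1 -0.2] q [-0.76  0.17  0.5   1.94 -0.1   1.04 -0.46]
```

Call:
servo_tool([
  [[-40,26,2,0,0,-6,94],[-80,52,2,0,0,-6,94],[-120,78,2,0,0,-6,94],[-160,103,2,0,0,-6,94],[-200,129,2,0,0,-6,94],[-235,152,2,0,0,-6,94],[-263,170,2,0,0,-6,94],[-263,170,2,0,0,-6,94],[-263,170,2,0,0,-6,94],[-263,170,2,0,0,-6,94]],
])

```text
t: 9.05
eef_pos: [0.5797, -0.1713, 0.2149]
ee_rot: [[0.128, 0.992, 0.005], [0.992, -0.128, 0.003], [0.003, 0.005, -1.0]]
contact_force: [-0.0, 0.3, 0.3]
grip_width: 0.0944
```

```bash
python3 look.py w3; python3 go.py 580 -173 85 -7.5
```

```text
pleated 2020 [ 579.9 -173.5] [46.7 45.6] 82.1
square 1601 [ 565.9 -243.7] [44.9 44. ] 88.8
t 9.10 p [ 579.7 -171.1  215.1] shift [-2.300e+00 -1.000e-01  1.301e+02] turn [ 0.3 -0.2  0.1] w 93.8 F [ 0.5  0.4 -1. ] q [-0.23  0.42  0.62  1.68 -0.27  1.12  0.34]
```

Call:
servo_tool([
  [[-2,0,30,0,0,0,94],[-2,0,65,0,0,0,94],[-2,0,95,0,0,0,94],[-2,0,120,0,0,0,94],[-2,0,130,0.3,-0.2,0,94],[-2,0,130,0.3,-0.2,0,94],[-2,0,130,0.3,-0.2,0,70],[-2,0,130,0.3,-0.2,0,35],[-2,0,130,0.3,-0.2,0,35],[-2,0,130,0.3,-0.2,0,35],[-2,0,130,0.3,-0.2,0,35],[-2,0,130,0.3,-0.2,0,35]],
])

```text
t: 10.3
eef_pos: [0.5802, -0.1727, 0.0852]
ee_rot: [[0.128, 0.992, -0.0], [0.992, -0.128, -0.0], [-0.0, -0.0, -1.0]]
contact_force: [-0.5, 1.0, 0.3]
grip_width: 0.0493
```

Call:
servo_tool([
  [[0,0,0,0,0,0,35],[0,0,0,0,0,0,35],[0,0,0,0,0,0,35],[0,0,0,0,0,0,35],[0,0,0,0,0,0,35],[0,0,-10,0,0,0,35],[0,0,-30,0,0,0,35],[0,0,-60,0,0,0,35],[0,0,-90,0,0,0,35],[0,0,-120,0,0,0,35],[0,0,-145,0,0,0,35],[0,0,-145,0,0,0,35]],
])

```text
t: 11.5
eef_pos: [0.5814, -0.1734, 0.2341]
ee_rot: [[0.128, 0.992, 0.005], [0.992, -0.128, -0.001], [-0.0, 0.005, -1.0]]
contact_force: [-0.1, -1.2, -1.2]
grip_width: 0.0437
```

```bash
python3 go.py 491.3 198.5 230 -13.3
```

```text
t 11.50 p [ 581.4 -173.4  234.1] shift [ 357.3 -137.1    3.4] turn [ 0.3 -0.   5.9] w 43.7 F [-0.1 -1.2 -1.2] q [-0.23  0.41  0.63  1.65 -0.26  1.16  0.33]
```

Call:
servo_tool([
  [[15,-6,0,0,0,1,35],[45,-17,0,0,0,2,35],[80,-31,0,0,0,3,35],[115,-44,0,0,0,4,35],[150,-58,0,0,0,5,35],[185,-71,0,0,0,6,35],[220,-84,0,0,0,6,35],[255,-98,0,0,0,6,35],[290,-111,0,0,0,6,35],[320,-123,0,0,0,6,35],[345,-132,0,0,0,6,35],[357,-137,0,0,0,6,35]],
])

```text
t: 12.7
eef_pos: [0.4903, 0.2004, 0.233]
ee_rot: [[0.229, 0.973, 0.004], [0.973, -0.229, -0.001], [0.0, 0.004, -1.0]]
contact_force: [0.4, -0.2, -1.6]
grip_width: 0.0439
```

```bash
python3 blk.py w4; python3 go.py 491.3 198.5 78 -13.3
```

```text
seat (527, 348.4) seen [523.7 344.8] 39.9 2406
seat (509.2, 272.7) seen [508.3 276.1] 32.0 2035
seat (491.3, 196.8) seen [491.1 199.7] 31.9 1474
t 12.75 p [490.1 201.3 233. ] shift [ -2.5   1.2 155. ] turn [ 0.2 -0.   0.1] w 43.5 F [-0.   3.  -2.4] q [-0.88  0.24  0.5   1.83 -0.12  1.1  -0.56]
```

View pics/w4.png

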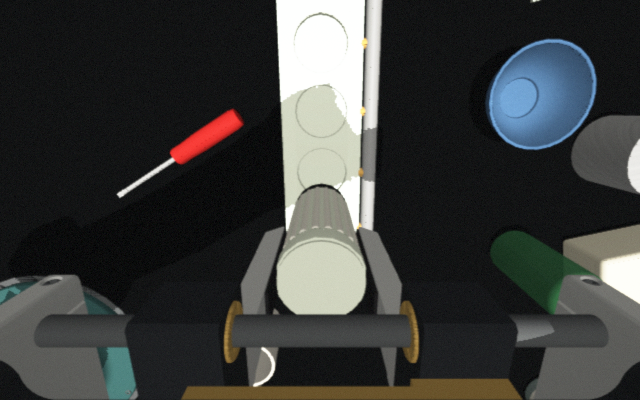

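The pleated cartridge (320,270) is held upright, and seat 2 (320,172) is seen at (491,199.7). Lowering.

Call:
servo_tool([
  [[-2,1,15,0.2,0,0,35],[-2,1,45,0.2,0,0,35],[-2,1,75,0.2,0,0,35],[-2,1,105,0.2,0,0,35],[-2,1,128,0.2,0,0,35],[-2,1,142,0.2,0,0,35],[-2,1,149,0.2,0,0,35],[-2,1,152,0.2,0,0,35],[-2,1,154,0.2,0,0,35],[-2,1,155,0.2,0,0,35],[-2,1,155,0.2,0,0,35],[-2,1,155,0.2,0,0,35]],
])

```text
t: 13.95
eef_pos: [0.4914, 0.1992, 0.0784]
ee_rot: [[0.228, 0.974, 0.001], [0.974, -0.228, 0.001], [0.001, 0.001, -1.0]]
contact_force: [0.8, 0.9, -1.8]
grip_width: 0.0438
```

```bash
python3 go.py 491.3 199 77 -13.3
```

```text
t 13.95 p [491.4 199.2  78.4] shift [-0.2 -0.1  1.4] turn [ 0.  -0.   0.1] w 43.8 F [ 0.8  0.9 -1.8] q [-0.8   0.44  0.44  1.97 -0.26  0.78 -0.44]
```

Call:
servo_tool([
  [[0,0,1.5,0,0,0,35],[0,0,1.5,0,0,0,35],[0,0,1.5,0,0,0,94],[0,0,1.5,0,0,0,94],[0,0,1.5,0,0,0,94],[0,0,1.5,0,0,0,94],[0,0,1.5,0,0,0,94],[0,0,-15,0,0,0,94],[0,0,-50,0,0,0,94],[0,0,-90,0,0,0,94],[0,0,-130,0,0,0,94],[0,0,-145,0,0,0,94]],
])

```text
t: 15.15
eef_pos: [0.4924, 0.1994, 0.227]
ee_rot: [[0.228, 0.974, 0.005], [0.974, -0.228, 0.003], [0.004, 0.004, -1.0]]
contact_force: [-0.3, -0.4, -0.3]
grip_width: 0.0939
```

```bash
python3 go.py 566 -244.5 205 -1.5
```

```text
t 15.15 p [492.4 199.4 227. ] shift [-415.5  172.8   21. ] turn [  0.2  -0.2 -11.7] w 93.9 F [-0.3 -0.4 -0.3] q [-0.87  0.24  0.51  1.84 -0.13  1.08 -0.55]
```

Call:
servo_tool([
  [[-40,17,0,0,0,-3,94],[-80,33,0,0,0,-6,94],[-120,50,0,0,0,-9,94],[-160,67,0,0,0,-12,94],[-200,83,0,0,0,-12,94],[-240,100,0,0,0,-12,94],[-280,117,0,0,0,-12,94],[-320,133,0,0,0,-12,94],[-360,150,5,0,0,-12,94],[-395,164,10,0,0,-12,94],[-415,173,20,0.2,-0.2,-12,94],[-415,173,20,0.2,-0.2,-12,94]],
])

```text
t: 16.35
eef_pos: [0.5653, -0.2472, 0.2047]
ee_rot: [[0.025, 1.0, -0.001], [1.0, -0.025, -0.001], [-0.001, -0.001, -1.0]]
contact_force: [0.6, 0.2, 0.4]
grip_width: 0.0937
```

```bash
python3 look.py w5; python3 go.py 566 -244.5 57 -1.3
```

```text
square 1977 [ 565.9 -243.4] [43.1 44. ] 88.9
necked 840 [ 560.9 -330.1] [31.9 30.5] 88.9
t 16.40 p [ 565.7 -245.3  205.3] shift [  0.9   0.4 148.3] turn [-0.  0. -0.] w 93.5 F [-0.5  0.1  0.8] q [-0.12  0.47  0.65  1.65 -0.31  1.13  0.59]
```

View pics/w5.png

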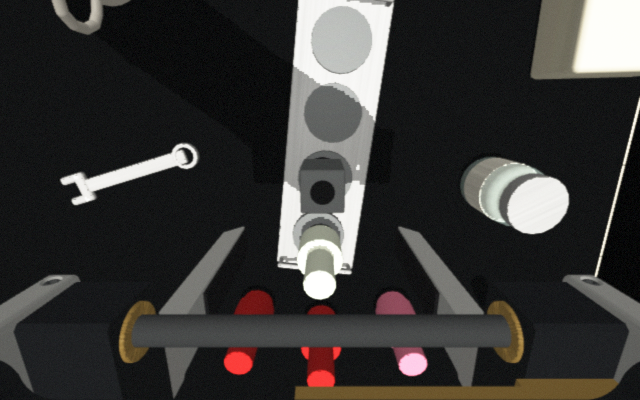

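The square (322,190) is aligned with the jaws at a yaw of about -1.3°, and the first two dishes are empty. The decoys lie below it in the picture, clear of the gripper. Gripping.

Call:
servo_tool([
  [[1,0,30,0,0,0,94],[1,0,65,0,0,0,94],[1,0,100,0,0,0,94],[1,0,130,0,0,0,94],[1,0,146,0,0,0,94],[1,0,148,0,0,0,94],[1,0,148,0,0,0,70],[1,0,148,0,0,0,35],[1,0,148,0,0,0,35],[1,0,148,0,0,0,35],[1,0,148,0,0,0,35],[1,0,148,0,0,0,35]],
])

```text
t: 17.6
eef_pos: [0.5657, -0.2444, 0.0574]
ee_rot: [[0.023, 1.0, -0.001], [1.0, -0.023, -0.0], [-0.0, -0.001, -1.0]]
contact_force: [-0.2, 0.2, 0.1]
grip_width: 0.0498
```

Call:
servo_tool([
  [[0,0,0,0,0,0,35],[0,0,0,0,0,0,35],[0,0,0,0,0,0,35],[0,0,0,0,0,0,35],[0,0,0,0,0,0,35],[0,0,-10,0,0,0,35],[0,0,-30,0,0,0,35],[0,0,-60,0,0,0,35],[0,0,-90,0,0,0,35],[0,0,-120,0,0,0,35],[0,0,-150,0,0,0,35],[0,0,-155,0,0,0,35]],
])

```text
t: 18.8
eef_pos: [0.5666, -0.2451, 0.2162]
ee_rot: [[0.023, 1.0, 0.004], [1.0, -0.023, -0.001], [-0.001, 0.004, -1.0]]
contact_force: [0.2, -0.7, -2.9]
grip_width: 0.0439
```

```bash
python3 go.py 508.7 274.5 212 -13.3
```

```text
t 18.80 p [ 566.6 -245.1  216.2] shift [518.1 -70.    3.2] turn [ 0.2  0.1 12. ] w 43.9 F [ 0.2 -0.7 -2.9] q [-0.13  0.46  0.66  1.64 -0.3   1.14  0.58]
```

Call:
servo_tool([
  [[15,-2,0,0,0,1,35],[50,-7,0,0,0,3,35],[90,-12,0,0,0,5,35],[135,-18,0,0,0,7,35],[180,-24,0,0,0,9,35],[225,-30,0,0,0,12,35],[270,-36,0,0,0,12,35],[315,-43,0,0,0,12,35],[360,-49,0,0,0,12,35],[405,-55,0,0,0,12,35],[440,-59,0,0,0,12,35],[470,-64,0,0,0,12,35]],
])

```text
t: 20.0
eef_pos: [0.5126, 0.2283, 0.2145]
ee_rot: [[0.229, 0.973, 0.003], [0.973, -0.229, -0.002], [-0.001, 0.003, -1.0]]
contact_force: [1.2, -0.6, -2.4]
grip_width: 0.0442
```

```bash
python3 go.py 508.7 275 212 -13.3
```

```text
t 20.00 p [512.6 228.3 214.5] shift [ 44.6 -14.5   2.4] turn [0.2 0.1 0. ] w 44.2 F [ 1.2 -0.6 -2.4] q [-0.93  0.33  0.57  1.78 -0.19  1.08 -0.53]
```

Call:
servo_tool([
  [[20,-7,0,0.2,0.1,0,35],[40,-13,0,0.2,0.1,0,35],[44.5,-14.5,10,0.2,0.1,0,35],[44.5,-14.5,40,0.2,0.1,0,35],[44.5,-14.5,75,0.2,0.1,0,35],[44.5,-14.5,110,0.2,0.1,0,35],[44.5,-14.5,135,0.2,0.1,0,35],[44.5,-14.5,150,0.2,0.1,0,35],[44.5,-14.5,157,0.2,0.1,0,35],[44.5,-14.5,161,0.2,0.1,0,35],[44.5,-14.5,163,0.2,0.1,0,35],[44.5,-14.5,164,0.2,0.1,0,35]],
])

```text
t: 21.2
eef_pos: [0.5095, 0.2748, 0.0511]
ee_rot: [[0.229, 0.973, 0.001], [0.973, -0.229, 0.001], [0.001, 0.0, -1.0]]
contact_force: [-0.1, 0.2, -2.3]
grip_width: 0.0438
```

```bash
python3 go.py 508.7 275 49 -13.3
```

```text
t 21.20 p [509.5 274.8  51.1] shift [-0.  -0.8  2.1] turn [ 0.  -0.1  0. ] w 43.8 F [-0.1  0.2 -2.3] q [-0.9   0.57  0.46  1.86 -0.34  0.79 -0.49]
```

Call:
servo_tool([
  [[0,0,2,0,0,0,35],[0,0,2,0,0,0,35],[0,0,2,0,0,0,94],[0,0,2,0,0,0,94],[0,0,2,0,0,0,94],[0,0,2,0,0,0,94],[0,0,2,0,0,0,94],[0,0,-15,0,0,0,94],[0,0,-55,0,0,0,94],[0,0,-100,0,0,0,94],[0,0,-145,0,0,0,94],[0,0,-170,0,0,0,94]],
])

```text
t: 22.4
eef_pos: [0.5103, 0.2748, 0.2247]
ee_rot: [[0.23, 0.973, 0.003], [0.973, -0.23, 0.003], [0.004, 0.003, -1.0]]
contact_force: [-0.3, -0.0, 0.5]
grip_width: 0.0939
```

```bash
python3 go.py 561 -330.5 215 -7.5
```

```text
t 22.40 p [510.3 274.8 224.7] shift [-577.5  188.3    7.9] turn [ 0.2 -0.2 -5.8] w 93.9 F [-0.3 -0.   0.5] q [-0.98  0.35  0.56  1.73 -0.21  1.12 -0.6 ]
```

Call:
servo_tool([
  [[-45,15,0,0,0,-2,94],[-90,29,0,0,0,-4,94],[-135,44,0,0,0,-6,94],[-180,59,0,0,0,-6,94],[-225,73,0,0,0,-6,94],[-270,88,0,0,0,-6,94],[-315,103,0,0,0,-6,94],[-360,117,0,0,0,-6,94],[-405,132,0,0,0,-6,94],[-450,147,0,0,0,-6,94],[-495,161,0,0,0,-6,94],[-535,174,0,0,0,-6,94]],
])

```text
t: 23.6
eef_pos: [0.5565, -0.2882, 0.223]
ee_rot: [[0.127, 0.992, 0.003], [0.992, -0.127, 0.003], [0.004, 0.003, -1.0]]
contact_force: [-0.1, 0.6, 1.4]
grip_width: 0.0941
```

```bash
python3 look.py w6; python3 go.py 561 -330.5 215 -7.5
```

```text
necked 794 [ 561.  -329.5] [30.5 30.8] 83.7
t 23.65 p [ 554.9 -294.9  223.1] shift [-34.4  10.8   8.1] turn [ 0.2 -0.  -0.1] w 94.2 F [-7.  -4.  -1.7] q [-0.07  0.49  0.72  1.61 -0.34  1.17  0.59]
```

Call:
servo_tool([
  [[-20,6,4,0.2,0,0,94],[-34,11,8,0.2,0,0,94],[-34,11,8,0.2,0,0,94],[-34,11,8,0.2,0,0,94],[-34,11,35,0.2,0,0,94],[-34,11,70,0.2,0,0,94],[-34,11,105,0.2,0,0,94],[-34,11,130,0.2,0,0,94],[-34,11,138,0.2,0,0,94],[-34,11,138,0.2,0,0,94],[-34,11,138,0.2,0,0,70],[-34,11,138,0.2,0,0,50]],
])

```text
t: 24.85
eef_pos: [0.5625, -0.3303, 0.0867]
ee_rot: [[0.133, 0.991, 0.001], [0.991, -0.133, -0.0], [-0.0, 0.001, -1.0]]
contact_force: [0.7, -0.2, 0.6]
grip_width: 0.0815
```

Call:
servo_tool([
  [[0,0,0,0,0,0,22],[0,0,0,0,0,0,22],[0,0,0,0,0,0,22],[0,0,0,0,0,0,22],[0,0,0,0,0,0,22],[0,0,0,0,0,0,22],[0,0,0,0,0,0,22],[0,0,0,0,0,0,22],[0,0,0,0,0,0,22],[0,0,0,0,0,0,22],[0,0,0,0,0,0,22],[0,0,0,0,0,0,22]],
])

```text
t: 26.05
eef_pos: [0.5624, -0.3302, 0.0866]
ee_rot: [[0.133, 0.991, 0.001], [0.991, -0.133, -0.0], [0.0, 0.001, -1.0]]
contact_force: [0.7, -0.7, -2.9]
grip_width: 0.0314
```

```bash
python3 go.py 527 350 240 -13.3
```

```text
t 26.05 p [ 562.4 -330.2   86.6] shift [ 669.5 -125.  -153.6] turn [ 0.1 -0.   5.7] w 31.4 F [ 0.7 -0.7 -2.9] q [ 0.05  0.67  0.63  1.65 -0.47  0.97  0.71]
```

Call:
servo_tool([
  [[0,0,-10,0,0,0,22],[0,0,-30,0,0,0,22],[0,0,-60,0,0,0,22],[0,0,-90,0,0,0,22],[0,0,-120,0,0,0,22],[0,0,-150,0,0,0,22],[15,-3,-155,0,0,1,22],[50,-9,-155,0,0,2,22],[90,-17,-155,0,0,3,22],[135,-25,-155,0,0,4,22],[180,-34,-155,0,0,5,22],[225,-42,-155,0,0,6,22]],
])

```text
t: 27.25
eef_pos: [0.5499, -0.1, 0.2423]
ee_rot: [[0.237, 0.972, 0.002], [0.972, -0.237, 0.0], [0.001, 0.002, -1.0]]
contact_force: [0.1, -0.8, -2.6]
grip_width: 0.032
```

```bash
python3 go.py 527 350 240 -13.3
```

```text
t 27.25 p [ 549.9 -100.   242.3] shift [ 431.8 -128.7    2.4] turn [ 0.1 -0.  -0.4] w 32.0 F [ 0.1 -0.8 -2.6] q [-0.47  0.33  0.75  1.76 -0.24  1.15  0.11]
```

Call:
servo_tool([
  [[30,-9,0,0,0,0,22],[70,-21,0,0,0,0,22],[110,-33,0,0,0,0,22],[150,-45,0,0,0,0,22],[190,-57,0,0,0,0,22],[230,-69,0,0,0,0,22],[270,-80,0,0,0,0,22],[310,-92,0,0,0,0,22],[350,-104,0,0,0,0,22],[385,-115,0,0,0,0,22],[410,-122,0,0,0,0,22],[425,-126,0,0,0,0,22]],
])

```text
t: 28.45
eef_pos: [0.5274, 0.3449, 0.2427]
ee_rot: [[0.235, 0.972, 0.002], [0.972, -0.235, 0.0], [0.001, 0.002, -1.0]]
contact_force: [-1.4, -0.9, -3.2]
grip_width: 0.0315
```

```bash
python3 blk.py w7; python3 go.py 527 351 79 -13.3
```

```text
seat (527, 348.4) seen [525.3 351.8] 31.9 1558
t 28.50 p [527.1 346.5 242.4] shift [  4.2  -1.4 163.4] turn [ 0.1 -0.1 -0.2] w 31.6 F [-3.1  1.9 -3.4] q [-1.05  0.44  0.57  1.57 -0.25  1.2  -0.66]
```

View pics/w7.png

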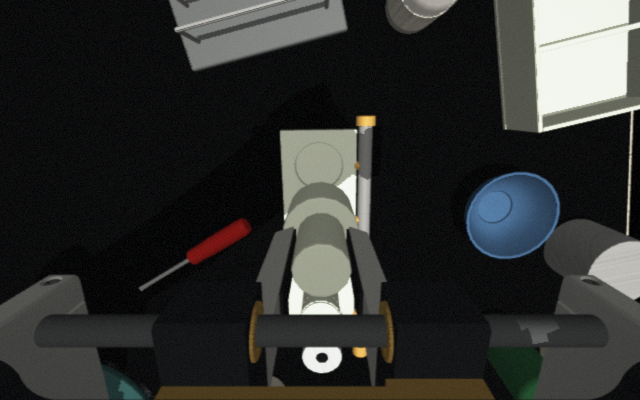

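The last seat (318,165) is seen at (525,352), and the necked cartridge hangs upright. Lowering.

Call:
servo_tool([
  [[4,-2,15,0,0,0,22],[4,-2,45,0,0,0,22],[4,-2,80,0,0,0,22],[4,-2,110,0,0,0,22],[4,-2,135,0,0,0,22],[4,-2,148,0,0,0,22],[4,-2,155,0,0,0,22],[4,-2,159,0,0,0,22],[4,-2,161,0,0,0,22],[4,-2,162,0,0,0,22],[4,-2,162,0,0,0,22],[4,-2,162,0,0,0,22]],
])

```text
t: 29.7
eef_pos: [0.5266, 0.3511, 0.0809]
ee_rot: [[0.233, 0.972, 0.002], [0.972, -0.233, 0.001], [0.002, 0.002, -1.0]]
contact_force: [-0.2, 0.4, -2.8]
grip_width: 0.0319
```

```bash
python3 go.py 526.5 351 78.5 -13.3
```

```text
t 29.70 p [526.6 351.1  80.9] shift [-0.2 -0.1  2.4] turn [ 0.1 -0.1 -0.2] w 31.9 F [-0.2  0.4 -2.8] q [-1.    0.62  0.5   1.71 -0.36  0.91 -0.59]
```

Call:
servo_tool([
  [[0,0,2.3,0,0,0,22],[0,0,2.3,0,0,0,22],[0,0,2.3,0,0,0,94],[0,0,2.3,0,0,0,94],[0,0,2.3,0,0,0,94],[0,0,2.3,0,0,0,94],[0,0,2.3,0,0,0,94],[0,0,-15,0,0,0,94],[0,0,-55,0,0,0,94],[0,0,-100,0,0,0,94],[0,0,-145,0,0,0,94],[0,0,-170,0,0,0,94]],
])

```text
t: 30.9
eef_pos: [0.5271, 0.3509, 0.2562]
ee_rot: [[0.234, 0.972, 0.006], [0.972, -0.234, 0.004], [0.006, 0.005, -1.0]]
contact_force: [0.6, -0.2, -1.2]
grip_width: 0.094
```

Call:
servo_tool([
  [[0,-40,0,0,0,0,94],[0,-80,-10,0,0,0,94],[0,-120,-20,0,0,0,94],[20,-150,-30,0,0,0,94],[20,-150,-30,0,0,0,94],[20,-150,-30,0,0,0,94],[20,-150,-30,0,0,0,94]],
])

```text
t: 31.6
eef_pos: [0.3867, 0.4044, 0.286]
ee_rot: [[0.235, 0.972, 0.006], [0.972, -0.235, 0.004], [0.006, 0.005, -1.0]]
contact_force: [0.4, -0.1, -0.2]
grip_width: 0.0941
```

```bash
python3 - <<'E'
from h import *
fs=[imaging.grab_frame(n) for n in ('scene','side')]
cv2.imwrite('pics/fin.png',cv2.cvtColor(np.vstack([cv2.resize(fs[0]['color'][90:290,330:560],(690,600))[:, :],])[:600],cv2.COLOR_RGB2BGR))
cv2.imwrite('pics/fin2.png',cv2.cvtColor(cv2.resize(fs[1]['color'][80:250,150:350],(700,595)),cv2.COLOR_RGB2BGR))
P=np.vstack([cloud(f).reshape(-1,3) for f in fs]); P=P[np.isfinite(P).all(1)]
for n,c,z,r in (('smooth',(474,122),98,26),('pleated',(491,199),124,24),('square',(509,274.5),90,31),('necked',(526,351),116,16)):
    q=P[(np.hypot(P[:,0]*1000-c[0],P[:,1]*1000-c[1])<40)&(abs(P[:,2]*1000-z)<6)]*1000
    c2,s2,a=cv2.minAreaRect(q[:,:2].astype(np.float32)) if len(q)>10 else (0,0,0)
    A=np.c_[q[:,:2]-np.mean(q[:,:2],0),np.ones(len(q))]; m=np.linalg.lstsq(A,q[:,2],rcond=None)[0]
    print(n,len(q),np.round(c2,1),np.round(s2,1),'top z med %.1f expect %d'%(np.median(q[:,2]),z),'tilt',np.round(np.hypot(*m[:2]),3))
print(monitor.observe()['eef_pos'])
E
```

```text
smooth 439 [476.6 120. ] [52.8 53.8] top z med 95.8 expect 98 tilt 0.019
pleated 354 [493.2 195.7] [47.6 46.7] top z med 121.7 expect 124 tilt 0.02
square 322 [512.  273.4] [50.5 47.7] top z med 87.9 expect 90 tilt 0.021
necked 167 [528.1 350.3] [32.3 34.5] top z med 113.4 expect 116 tilt 0.016
[0.38667432 0.40437105 0.28559278]
```

View pics/fin.png

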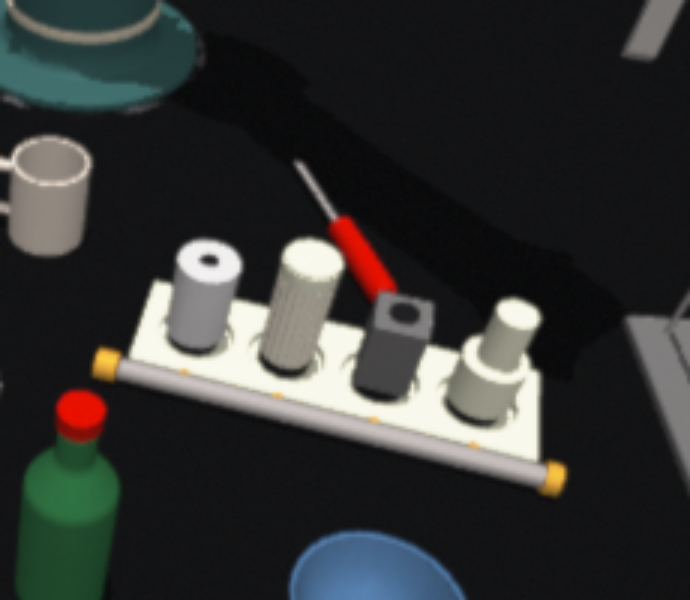

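View pics/fin2.png

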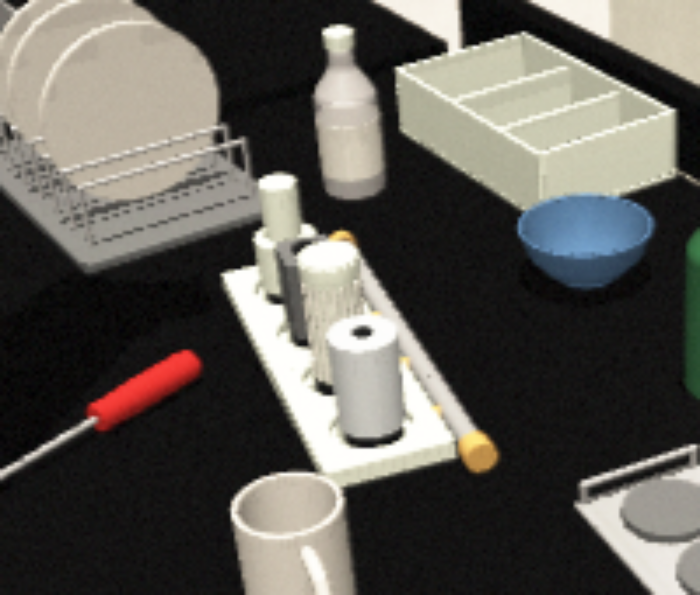

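All four cartridges stand upright in their seats. Their tops sit at the seated heights, allowing for the 2 mm low bias these cameras showed on the rack.

```bash
python3 -c "
from rig import workorder; print(workorder.sign_off())"
```

```text
the job is handed in; nothing more can be done
None
```

I moved all four cartridges into the filter block in reverse order and handed the job in at about 32 s of robot time. No verdict was reported. From the right end of the block to the left, the order is now smooth, pleated, square, necked.

| Last check | Result |
|---|---|
| Position | All four within about 4 mm of their seat centres (13 mm allowed) |
| Uprightness | Top surfaces fitted at about 0.02 rad (0.1 allowed) |
| Height | Tops read 2–3 mm under the seated height |
| Gripper | Open and clear of the cartridges |

- **Height bias:** the scene and side cameras read the cartridge tops 1–2 mm low on the draining rack too. I take the low tops as camera bias, with the cartridges fully home.
- **Camera disagreement:** the wrist camera put the seats up to about 3 mm further left than the other two cameras did. I aimed between the two, which is well within the tolerance.

No check failed. I saw no drops or tips, and the measured forces stayed below about 10 N.

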